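Clip in the fuller strip canister

TASK

Two identical closed test-strip canisters stand on the worktop, one full and one nearly empty. Lift the left one clear of the worktop, feel its weight and stand it back down, then lift the right one likewise; put the heavier into the clip holder and press it gently down past the sprung rollers until you feel it stop, fully home on the pad (whose height nobody has measured), and let go. The lighter one stays standing upright on the worktop; set the canisters down gently, do not knock them over, and do not disturb the other things.

Things in the scene. Friction and masses are not known exactly. Their poses are not given: they have to be found in the camera images.
- canister_left_mid (a point): Centre (half-way up) of the left closed test-strip canister: round, body 42 mm across and 101 mm high, black cap 44 mm across above it, 122 mm tall in all; z is its axis, up. It stands upright on the worktop on the left side (y > 0) of the holder. Grip it on its body or cap.
- canister_right_mid (a point): Centre (half-way up) of the right closed test-strip canister: round, body 42 mm across and 101 mm high, black cap 44 mm across above it, 122 mm tall in all; z is its axis, up. It stands upright on the worktop on the right side (y < 0) of the holder. Grip it on its body or cap.
- canister_left: The same left canister, with its origin at the centre of its underside, z up. The two canisters look exactly alike, but one is full (0.35 to 0.5 kg) and one nearly empty (about 0.15 kg), either way round; this cannot be seen. The contents sit loosely inside with 1 mm of play.
- canister_right: The same right canister, with its origin at the centre of its underside, z up. The two canisters look exactly alike, but one is full (0.35 to 0.5 kg) and one nearly empty (about 0.15 kg), either way round; this cannot be seen. The contents sit loosely inside with 1 mm of play.
- worktop: the black worktop, its top is z = 0 (the origin given here lies inside it and is of no use)
- holder: Clip holder fixed to the worktop: aluminium plate 100 (x) x 130 (y) x 8 mm, origin under its centre, z up. Four steel guide posts 12 mm thick stand round its middle, axes at x = +-20.6, y = +-20.6 mm, leaving a round space of 46 mm between them; they taper from 48 mm to their tops at 60 mm above the worktop.
- clip: The sprung clip on the holder (same origin and axes): grey housings 26 x 18 mm, 46 mm high, at y = +-51 mm, each with a steel roller (16 mm thick, axis along x, 34 mm above the worktop). The rollers are sprung together, 39 mm apart when free: they stop a canister's underside 39 mm above the worktop, and weight alone does not push them apart. Beyond, a canister drags (5 to 20 N to push) and stays at any height; at the pad the force climbs above that drag.
- holder_seat (a point): Point on the holder's axis, 12 mm above the worktop: the lowest height of the rubber pad (40 mm across) on the screw stop between the posts. The pad's actual height is set anew each time, 0 to 12 mm above this point, measured by nothing: find it by feel. The stop is firm; only a small steel pin in its middle, 14 mm across, stands 2 mm proud and yields at 1 to 3 N. A canister fully home has pushed the pin in and sits on the pad.
- dropper_bottle_mid (a point): bystander: white dropper bottle, 30 mm across, 80 mm tall; this point is its centre. To be left alone.
- cover_box_mid (a point): bystander: flat carton of cover glasses, 55 x 55 x 22 mm; this point is its centre. To be left alone.
- bench_timer_mid (a point): bystander: bench timer lying flat, 64 x 64 x 19 mm; this point is its centre. To be left alone.
- lancet_carton_mid (a point): bystander: carton of lancets, 47 x 71 x 60 mm; this point is its centre. To be left alone.
- spare_cassette_mid (a point): bystander: white plastic test cassette lying flat, 70 x 20 x 5 mm; this point is its centre. To be left alone.
Not all that is in view belongs to the job. Leave any blue look-alike of the canister_right alone.

How it is judged:
On the way, in this order (a step that is already met when the one before it is completed fails the run):
1. the left canister is lifted at least 30 mm clear of the worktop, upright (height (world z) of canister_left_mid above 0.091 m and angle between canister_left_mid's own z axis and vertical below 0.3 rad), for 0.2 s.
2. the left canister stands on the worktop and the right one is lifted at least 30 mm clear, upright (height (world z) of canister_right_mid above 0.091 m and angle between canister_right_mid's own z axis and vertical below 0.3 rad and height (world z) of canister_left_mid below 0.065 m and angle between canister_left_mid's own z axis and vertical below 0.1 rad), for 0.2 s.
At the end, for the whole second after the job is handed in: The heavier canister stands upright in the holder, within 5 mm of the well's axis, home on the pad (within 1.4 mm: it keeps the sprung pin pushed in with over 1.5 N) and at rest; the lighter one stands upright by itself on the worktop, at rest (it bears on the worktop with less than 2.6 N) (((horizontal distance between canister_left_mid and holder_seat below 0.005 m and z of canister_left_mid in the frame of holder_seat below 0.0748 m and angle between each of canister_left_mid, canister_right_mid's own z axis and vertical below 0.1 rad and contact force between canister_left and holder above 1.5 N and linear speed of each of canister_left, canister_right below 0.02 m/s and height (world z) of canister_right_mid below 0.065 m and contact force between canister_right and worktop between 0.5 and 2.6 N) or (horizontal distance between canister_right_mid and holder_seat below 0.005 m and z of canister_right_mid in the frame of holder_seat below 0.0748 m and angle between each of canister_right_mid, canister_left_mid's own z axis and vertical below 0.1 rad and contact force between canister_right and holder above 1.5 N and linear speed of each of canister_right, canister_left below 0.02 m/s and height (world z) of canister_left_mid below 0.065 m and contact force between canister_left and worktop between 0.5 and 2.6 N))); the robot touches nothing.
It fails at once if a canister is pressed against the holder's plate, pad or posts with more than 35 N (contact force between any of canister_left, canister_right and holder above 35 N).
It fails at once if a canister is knocked or pressed against the worktop with more than 45 N (contact force between any of canister_left, canister_right and worktop above 45 N).
It fails at once if a canister is tipped over (more than 0.6 rad) (angle between any of canister_left_mid, canister_right_mid's own z axis and vertical above 0.6 rad).
It fails at once if a bystander is moved by more than 25 mm (distance of any of dropper_bottle_mid, cover_box_mid, bench_timer_mid, lancet_carton_mid, spare_cassette_mid from where it was at the start of the episode above 0.025 m).
It also fails if it takes over 72 s, if anything falls off the work surface, if the arm or the gripper's body presses on something with over 40 N, if the wrist force passes 120 N, or if a joint passes its speed limit or range.

ROBOT

A 6-joint arm with a two-finger parallel gripper is mounted at the origin on a cart in front of the work surface, level with it; the furniture and walls round the work are solid. World frame = base frame: x ahead of the robot, y to its left, z up, the work surface at z = 0. Lengths are in m, angles in rad, forces in N, time in s.
With the tool pointing down it reaches from about 0.375 to 0.9 m from the base axis. Payload 3.1 kg.
Tool frame: the origin (TCP) lies midway between the tips of the shut fingers; the grasp point (between the pads) lies 19 mm behind it; z points along the fingers, y is the line along which they close (so a half turn about z gives the same grasp; the last joint's range is limited). The gripper opens to 85 mm and grips with 20 to 120 N. Pads are 22 mm wide; open, the fingers measure 114 mm over their backs; the gripper's body (76 mm by 85 mm) begins 54 mm behind the grasp point. The pads swing forward as they close: fully open they stand 13 mm farther back than shut.
Start: joints at [-1.292, 0.527, 1.433, -0, 1.181, -0.178], TCP at [0.276, -0.561, 0.231] pointing down, gripper open.
Joint ranges: [-3.08, 3.08], [-0.75, 2.2], [0.22, 2.44], [-1.43, 4.57], [0, 2.65], [-2.85, 2.85]. Speed limits (rad/s): [2.79, 2.79, 3.14, 3.14, 3.14, 3.14].

INTERFACE

Orientations are given as a unit quaternion [x, y, z, w].
In Python, from station import manip gives the robot as it stands.
- The arm moves only by the tool move_arm, never from a script. Its argument "increments" is a list that holds one entry, the list of rows, each a list of 5 numbers: the gripper's target within -1 to 1 (shut at 1, half-way at 0, fully open at -1), then the shift along the world's x, y, z in m, then the turn about the world's z in degrees. In form: [[[fingers, dx, dy, dz, twist], ...]]. A call has 1 to 8 rows; each row shifts and turns the commanded pose from where the row before left it; what a row does not reach is not made up. A row lasts 1/10 s, in which the tool goes at most 50 mm and 8.59 degrees, less where a joint would pass 70% of its speed; a pose out of reach is approached as far as the arm can. A call with a gripper value outside its range is refused whole. The fingers move at their own pace and stop on an object; "newtons" is the grip in N (left out, the last holds). Time passes only in rows, so rows that do not move let the fingers close. It gives the time, the measured TCP pose, the force, the opening and the grip force at its end, in the units of the state.
- manip.sense(): the state, without advancing time (a new reading comes with each control period).
- manip.snapshot(name): name is "side" or "top"; returns a dict with "img" (400x640x3 uint8, red, green, blue), "fx", "fy", "cx", "cy" (pixels), "world_to_cam" (4x4, takes a point from world to camera coordinates). Camera axes: x right, y down, z forward; pixel columns grow to the right and rows downward; lengths in m; the calibration is good to about 2 mm. A picture is of the moment at which its call begins. There is no depth.
- manip.sign_off(): hands the job in; it is judged then, once.
Trained networks look in the newest picture that a camera, given by its name, has taken for a name from the list of things; names that differ only in an ending like _2 or _b are one class to them, and where a whole thing is asked for, a point or a joint stands for the part that bears it (a point fixed in the world has none). Each returns a list of dicts, best first, with "confidence" (0 to 1); they miss things now and then, are a little off and sometimes report something else, mostly with a low value. They report only what shows in the picture. A call takes as long as a camera call. They do not tell look-alikes from the thing itself.
- manip.spot_in(label, camera): "xyz" ([x, y, z] in m, in world coordinates, good to about 4 mm: the middle of the surface that is visible of it).
- manip.mark_of(label, camera): "xyz" ([x, y, z] in m, in world coordinates, good to about 4 mm: a listed point, or the origin of a listed thing).
The state is a dict: "t": time; "q": joint angles; "qd": joint speeds; "tau": joint torques, N m; "tcp_pos": TCP position; "tool_rot": TCP orientation; "force": force on the tool from outside, world axes, zero at the start; "ft_torque": the same for the moment, N m; "finger_gap": opening from 0.0 (shut) to 1.0 (fully open); "gripper_force": force on a finger pad.
Only numpy, scipy, OpenCV 4.12 (cv2) and the standard library are available. Lean on these libraries where they do the work, as an engineer would, in place of code of your own. Each camera call takes 0.05 s, during which the arm holds its last target. There are 200 camera calls.

## Working session

There is one attempt and no reset: what is moved stays moved. The work goes in short steps, Python scripts to look and compute and a tool call to move; the robot and the scene stay as the last step left them, time stands still between calls to the robot, and variables do not carry over. Pictures are saved under pics/ and viewed, at most 10 in all, crops included, and the job is handed in when it is done.

Besides the shell and the picture viewer there is one more tool, called after ">>>" by a JSON object that holds its "method" and its "body", one argument or row to a line. move_arm: Moves the arm, as the interface text tells. Its arguments: {"type":"object","properties":{"increments":{"type":"array","items":{"type":"array","items":{"type":"array","items":{"type":"number"}}}},"newtons":{"type":"number"}},"required":["increments"]}

```bash
mkdir -p pics
python3 - <<'E'
from station import manip
import cv2
for c in ("side","top"):
    s=manip.snapshot(c); cv2.imwrite(f"pics/{c}0.png",s["img"][:,:,::-1])
    print(c,s["fx"],s["cx"],s["cy"],s["world_to_cam"].__repr__())
    for n in ("canister_left_mid","canister_right_mid","holder","holder_seat","dropper_bottle_mid","cover_box_mid","bench_timer_mid","lancet_carton_mid","spare_cassette_mid"):
        print(n,[([round(float(v),3) for v in d["xyz"]],round(d["confidence"],2)) for d in manip.mark_of(n,c)][:4])
s=manip.sense();print(s["t"],s["tool_rot"],s["force"])
E
```

```text
side 509.42238537836624 321.9563448952728 208.2003067926155 array([[-0.82588659, -0.5637095 , -0.011956  ,  0.42969584],
       [-0.26857221,  0.41195083, -0.87072698,  0.2032069 ],
       [ 0.49576236, -0.71591069, -0.49162137,  1.17126603],
       [ 0.        ,  0.        ,  0.        ,  1.        ]])
canister_left_mid [([0.475, 0.247, 0.063], 0.57)]
canister_right_mid [([0.47, -0.277, 0.06], 0.69)]
holder [([0.488, 0.02, -0.005], 0.59), ([0.605, -0.217, 0.011], 0.25)]
holder_seat [([0.489, 0.025, 0.013], 0.92), ([0.489, 0.019, 0.001], 0.71), ([0.473, -0.275, -0.003], 0.47)]
dropper_bottle_mid [([0.569, 0.26, 0.036], 0.71)]
cover_box_mid [([0.57, 0.261, 0.038], 0.68), ([0.6, -0.22, 0.012], 0.65)]
bench_timer_mid [([0.68, -0.123, 0.009], 0.71)]
lancet_carton_mid [([0.708, 0.002, 0.03], 0.82)]
spare_cassette_mid [([0.38, 0.168, 0.004], 0.45)]
top 457.0174527626379 320.3474730440287 198.13575705796544 array([[ 5.17416916e-02, -9.98660428e-01,  3.82012648e-04,
        -4.22686572e-02],
       [-9.78849332e-01, -5.07910648e-02, -1.98177326e-01,
         5.50953897e-01],
       [ 1.97931256e-01,  9.88009725e-03, -9.80166109e-01,
         1.34846457e+00],
       [ 0.00000000e+00,  0.00000000e+00,  0.00000000e+00,
         1.00000000e+00]])
canister_left_mid [([0.475, 0.254, 0.062], 0.85)]
canister_right_mid [([0.472, -0.273, 0.06], 0.5)]
holder [([0.49, 0.022, -0.0], 0.59)]
holder_seat [([0.491, 0.025, 0.012], 0.62), ([0.469, -0.28, 0.003], 0.42)]
dropper_bottle_mid [([0.57, 0.254, 0.04], 0.53), ([0.606, -0.218, 0.011], 0.38)]
cover_box_mid [([0.604, -0.215, 0.013], 0.84)]
bench_timer_mid [([0.688, -0.127, 0.011], 0.59), ([0.602, -0.219, 0.014], 0.17)]
lancet_carton_mid [([0.706, 0.008, 0.031], 0.78)]
spare_cassette_mid [([0.378, 0.166, -0.002], 0.54)]
1.0 [9.73918309e-01 2.26898934e-01 4.13339831e-06 3.41340201e-05] [-0.60476639  0.57556566  0.56753392]
```

View pics/top0.png

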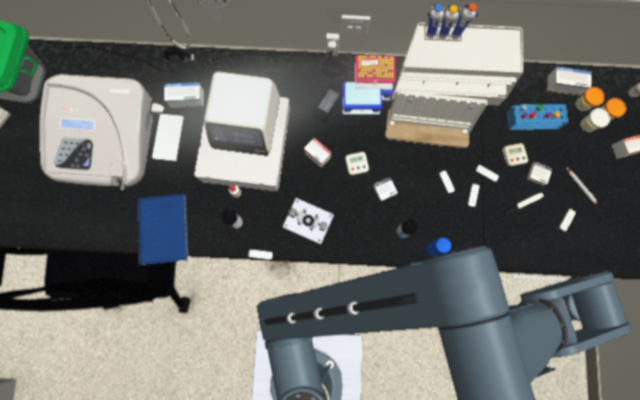

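View pics/side0.png

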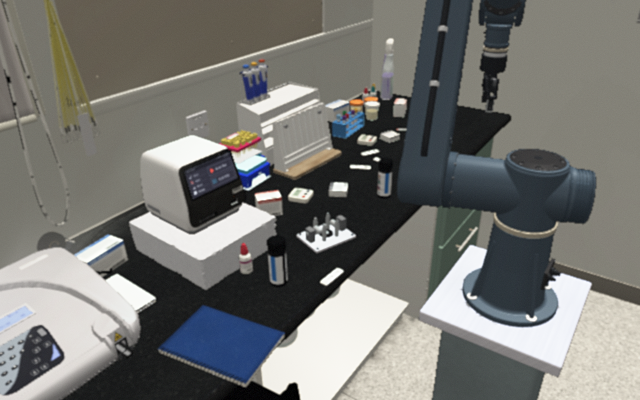

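The top view shows the left canister's cap at (233,218), the right one's at (407,228), the blue look-alike at (440,245) and the holder, turned about its axis, at (308,221). The side view shows the left canister at (277,262) and the right at (385,178), with the holder at (325,232). The right canister has the black cap, as described. I'll confirm that in one enlarged crop with projected outlines.

```bash
cat > h.py <<'E'
import numpy as np, cv2
def proj(s,P):
    P=np.atleast_2d(P); c=(s["world_to_cam"]@np.c_[P,np.ones(len(P))].T)[:3]
    return np.c_[s["fx"]*c[0]/c[2]+s["cx"], s["fy"]*c[1]/c[2]+s["cy"]]
def back(s,uv,z):
    uv=np.atleast_2d(uv); W=np.linalg.inv(s["world_to_cam"])
    d=np.c_[(uv[:,0]-s["cx"])/s["fx"],(uv[:,1]-s["cy"])/s["fy"],np.ones(len(uv))]@W[:3,:3].T; o=W[:3,3]
    return o+d*((z-o[2])/d[:,2])[:,None]
E
python3 - <<'E'
from station import manip; from h import *
P={}
for c in("top","side"):
    s=manip.snapshot(c); im=s["img"]; g=im.min(2)
    # plate
    ctr=proj(s,[0.49,0.022,0.008])[0].astype(int); r=40
    m=np.zeros(g.shape,np.uint8); x,y=ctr; m[y-r:y+r,x-r:x+r]=(g[y-r:y+r,x-r:x+r]>(110))*255
    n,l,st,ce=cv2.connectedComponentsWithStats(m); k=1+np.argmax(st[1:,4])
    ys,xs=np.where(l==k); w=back(s,np.c_[xs,ys].astype(float),0.008)[:,:2]
    hull=cv2.convexHull((w*1000).astype(np.float32)); print(c,"plate",cv2.minAreaRect(hull))
    P[c]=s
crops=[]
def ring(x,y,z,r): a=np.linspace(0,2*np.pi,40); return np.c_[x+r*np.cos(a),y+r*np.sin(a),0*a+z]
for c in("top","side"):
    s=P[c]
    for (X,Y) in((0.474,0.251),(0.471,-0.275)):
        o=proj(s,[X,Y,0.061])[0]; h=25 if c=="top" else 40; x0,y0=(o-h).astype(int)
        f=300//(2*h)+0.0; f=300/(2*h)
        cr=cv2.resize(np.ascontiguousarray(s["img"][y0:y0+2*h,x0:x0+2*h,::-1]),(300,300),interpolation=cv2.INTER_CUBIC)
        for z,rr,col in((0,.021,(0,255,0)),(.101,.022,(0,255,255)),(.122,.022,(0,0,255))):
            q=(proj(s,ring(X,Y,z,rr))-[x0,y0]+.5)*f
            cv2.polylines(cr,[q.astype(np.int32)],True,col,1)
        crops.append(cr)
cv2.imwrite("pics/crop.png",np.vstack([np.hstack(crops[:2]),np.hstack(crops[2:])]))
E
```

```text
top plate ((488.7825622558594, 22.276466369628906), (134.65403747558594, 105.13648986816406), 69.00782012939453)
side plate ((495.6585998535156, 21.4342041015625), (136.472412109375, 114.23218536376953), 69.55548858642578)
```

View pics/crop.png

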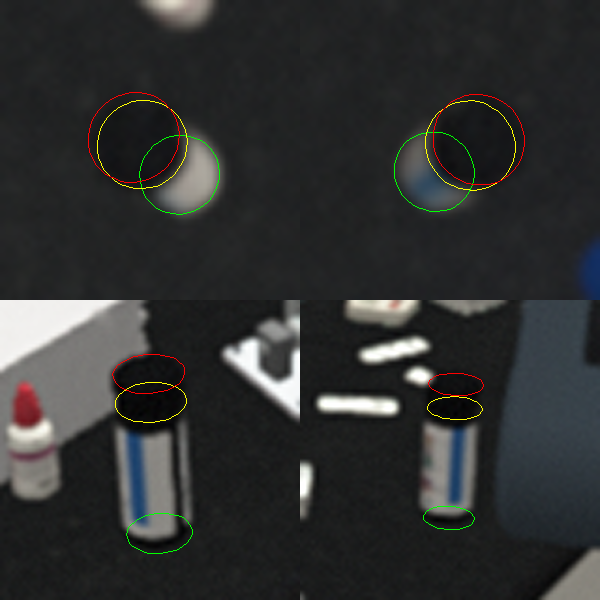

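The crop confirms both targets: black caps and white bodies, with outlines matching to about 2 mm. The blue look-alike is only at the right edge, about 105 mm away. The holder is at (0.489, 0.022) with a yaw of about -21°. Next I move to the left canister.

>>> {"method": "move_arm", "body": {
  "increments": [
    [[-1,0.025,0.04,0,0],[-1,0.025,0.04,0,0],[-1,0.025,0.04,0,0],[-1,0.025,0.04,0,0],[-1,0.025,0.04,0,0],[-1,0.025,0.04,0,0],[-1,0.025,0.04,0,0],[-1,0.02,0.045,0,0]]
  ],
  "newtons": 60
}}

```text
t: 1.9
tcp_pos: [0.4728, -0.2346, 0.2317]
tool_rot: [0.974, 0.227, 0.001, 0.001]
force: [0.8, -0.1, 0.5]
finger_gap: 0.998
gripper_force: 0.0
```

>>> {"method": "move_arm", "body": {
  "increments": [
    [[-1,0,0.049,0,0],[-1,0,0.049,0,0],[-1,0,0.049,0,0],[-1,0,0.049,0,0],[-1,0,0.049,0,0],[-1,0,0.049,0,0],[-1,0,0.049,0,0],[-1,0,0.049,0,0]]
  ]
}}

```text
t: 2.7
tcp_pos: [0.4712, 0.1584, 0.2317]
tool_rot: [0.974, 0.227, 0.0, 0.0]
force: [0.9, -0.3, 0.1]
finger_gap: 1.003
gripper_force: 0.0
```

>>> {"method": "move_arm", "body": {
  "increments": [
    [[-1,0.002,0.047,0,0],[-1,0.001,0.046,0,0],[-1,0,0,-0.02,0],[-1,0,0,-0.035,0],[-1,0,0,-0.035,0],[-1,0,0,-0.035,0],[-1,0,0,-0.03,0],[-1,0,0,-0.012,0]]
  ]
}}

```text
t: 3.5
tcp_pos: [0.4727, 0.2489, 0.0618]
tool_rot: [0.974, 0.227, -0.002, 0.0]
force: [-0.7, 1.1, 0.0]
finger_gap: 1.0
gripper_force: 0.0
```

>>> {"method": "move_arm", "body": {
  "increments": [
    [[0,0,0,0,0],[0.2,0,0,0,0],[0.4,0,0,0,0],[1,0,0,0,0],[1,0,0,0,0],[1,0,0,0,0],[1,0,0,0,0]]
  ]
}}

```text
t: 4.2
tcp_pos: [0.4754, 0.2502, 0.0661]
tool_rot: [0.974, 0.227, 0.002, -0.0]
force: [-1.2, 3.1, 6.5]
finger_gap: 0.495
gripper_force: 57.3
```

>>> {"method": "move_arm", "body": {
  "increments": [
    [[1,0,0,0.015,0],[1,0,0,0.02,0],[1,0,0,0.015,0],[1,0,0,0,0],[1,0,0,0,0],[1,0,0,0,0],[1,0,0,0,0]]
  ]
}}

```text
t: 4.9
tcp_pos: [0.4735, 0.2491, 0.1133]
tool_rot: [0.974, 0.227, -0.001, 0.0]
force: [-0.4, -0.1, -5.3]
finger_gap: 0.495
gripper_force: 58.4
```

Run:
```python
from station import manip; from h import *
s=manip.snapshot("side"); manip.snapshot("top")
for c in("top","side"):
  for n in("canister_left_mid","holder_seat"): print(c,n,[(np.round(d["xyz"],4),round(d["confidence"],2)) for d in manip.mark_of(n,c)][:2])
a=manip.sense();print(a["t"],a["tcp_pos"],a["force"],a["finger_gap"])
```

```text
top canister_left_mid [(array([ 0.3745,  0.1674, -0.0005]), 0.62), (array([0.4727, 0.2504, 0.1136]), 0.5)]
top holder_seat [(array([0.4885, 0.0245, 0.0101]), 0.97)]
side canister_left_mid [(array([0.4704, 0.2485, 0.1088]), 0.74)]
side holder_seat [(array([0.4916, 0.0252, 0.0123]), 0.71)]
5.2 [0.47417832 0.24935453 0.11403022] [ 0.30935259  0.30122205 -4.1218382 ] 0.49083782959800276
```

The left one feels like about 4.5 N, so it's probably the full one. I'll set it down gently.

>>> {"method": "move_arm", "body": {
  "increments": [
    [[1,0,0,-0.015,0],[1,0,0,-0.015,0],[1,0,0,-0.01,0],[1,0,0,-0.005,0],[1,0,0,-0.002,0],[1,0,0,-0.001,0],[1,0,0,0,0]]
  ]
}}

```text
t: 5.9
tcp_pos: [0.4746, 0.2495, 0.0666]
tool_rot: [0.974, 0.227, 0.0, -0.0]
force: [-0.1, 0.5, -4.5]
finger_gap: 0.499
gripper_force: 58.3
```

>>> {"method": "move_arm", "body": {
  "increments": [
    [[1,0,0,-0.001,0],[1,0,0,-0.001,0],[1,0,0,0,0]]
  ]
}}

```text
t: 6.2
tcp_pos: [0.4748, 0.2497, 0.0661]
tool_rot: [0.974, 0.227, 0.001, -0.0]
force: [-2.5, 0.1, 6.4]
finger_gap: 0.495
gripper_force: 58.6
```

Standing on the worktop, so I release it and go to the right canister.

>>> {"method": "move_arm", "body": {
  "increments": [
    [[0,0,0,0,0],[-0.5,0,0,0,0],[-1,0,0,0,0],[-1,0,0,0,0],[-1,0,0,0.02,0],[-1,0,0,0.045,0],[-1,0,0,0.045,0],[-1,0,0,0.045,0]]
  ]
}}

```text
t: 7.0
tcp_pos: [0.4739, 0.2492, 0.2206]
tool_rot: [0.974, 0.227, -0.0, 0.0]
force: [0.9, 0.5, -0.6]
finger_gap: 0.999
gripper_force: 0.0
```

>>> {"method": "move_arm", "body": {
  "increments": [
    [[-1,0,-0.04,0.01,0],[-1,0,-0.048,0,0],[-1,0,-0.048,0,0],[-1,0,-0.048,0,0],[-1,0,-0.048,0,0],[-1,0,-0.048,0,0],[-1,0,-0.048,0,0],[-1,0,-0.048,0,0]]
  ]
}}

```text
t: 7.8
tcp_pos: [0.4739, -0.1286, 0.2293]
tool_rot: [0.974, 0.227, 0.0, 0.0]
force: [0.3, -0.2, 0.9]
finger_gap: 1.002
gripper_force: 0.0
```

>>> {"method": "move_arm", "body": {
  "increments": [
    [[-1,0,-0.046,0,0],[-1,0,-0.046,0,0],[-1,0,-0.04,0,0],[-1,-0.003,-0.015,0,0],[-1,0,0,0,0]]
  ]
}}

```text
t: 8.3
tcp_pos: [0.4708, -0.2755, 0.229]
tool_rot: [0.974, 0.225, -0.0, -0.0]
force: [0.4, 0.1, 0.6]
finger_gap: 0.999
gripper_force: 0.0
```

>>> {"method": "move_arm", "body": {
  "increments": [
    [[-1,0,0,-0.03,0],[-1,0,0,-0.04,0],[-1,0,0,-0.04,0],[-1,0,0,-0.035,0],[-1,0,0,-0.02,0],[0,0,0,0,0],[0.4,0,0,0,0],[1,0,0,0,0]]
  ]
}}

```text
t: 9.1
tcp_pos: [0.4723, -0.2735, 0.0658]
tool_rot: [0.974, 0.227, 0.001, 0.001]
force: [-0.1, -0.5, 2.9]
finger_gap: 0.514
gripper_force: 3.9
```

>>> {"method": "move_arm", "body": {
  "increments": [
    [[1,0,0,0,0],[1,0,0,0,0],[1,0,0,0,0],[1,0,0,0.015,0],[1,0,0,0.02,0],[1,0,0,0.015,0],[1,0,0,0,0],[1,0,0,0,0]]
  ]
}}

```text
t: 9.9
tcp_pos: [0.471, -0.2735, 0.1144]
tool_rot: [0.974, 0.227, 0.0, 0.0]
force: [-0.1, 0.2, -1.9]
finger_gap: 0.494
gripper_force: 55.8
```

>>> {"method": "move_arm", "body": {
  "increments": [
    [[1,0,0,0,0],[1,0,0,0,0],[1,0,0,0,0],[1,0,0,0,0]]
  ]
}}

```text
t: 10.3
tcp_pos: [0.471, -0.2735, 0.1138]
tool_rot: [0.974, 0.227, -0.0, -0.0]
force: [0.3, 0.7, -0.1]
finger_gap: 0.494
gripper_force: 55.8
```

The right canister weighs about 1 to 2 N, so the left is heavier. I'll set the right one back down.

>>> {"method": "move_arm", "body": {
  "increments": [
    [[1,0,0,-0.015,0],[1,0,0,-0.015,0],[1,0,0,-0.01,0],[1,0,0,-0.006,0],[1,0,0,-0.002,0],[1,0,0,-0.001,0],[1,0,0,-0.001,0],[1,0,0,0,0]]
  ]
}}

```text
t: 11.1
tcp_pos: [0.471, -0.2734, 0.0659]
tool_rot: [0.974, 0.227, -0.0, -0.0]
force: [-3.0, 1.7, 7.3]
finger_gap: 0.493
gripper_force: 54.8
```

>>> {"method": "move_arm", "body": {
  "increments": [
    [[0,0,0,0,0],[-0.5,0,0,0,0],[-1,0,0,0,0],[-1,0,0,0,0],[-1,0,0,0.02,0],[-1,0,0,0.045,0],[-1,0,0,0.045,0],[-1,0,0,0.045,0]]
  ]
}}

```text
t: 11.9
tcp_pos: [0.471, -0.2734, 0.2207]
tool_rot: [0.974, 0.227, -0.0, -0.0]
force: [0.6, -0.4, -0.6]
finger_gap: 1.004
gripper_force: 0.0
```

>>> {"method": "move_arm", "body": {
  "increments": [
    [[-1,0.003,0.04,0.01,0],[-1,0,0.048,0,0],[-1,0,0.048,0,0],[-1,0,0.048,0,0],[-1,0,0.048,0,0],[-1,0,0.048,0,0],[-1,0,0.048,0,0],[-1,0,0.048,0,0]]
  ]
}}

```text
t: 12.7
tcp_pos: [0.4741, 0.1043, 0.2294]
tool_rot: [0.974, 0.227, 0.0, 0.0]
force: [0.8, 0.3, 0.6]
finger_gap: 1.0
gripper_force: 0.0
```

>>> {"method": "move_arm", "body": {
  "increments": [
    [[-1,0,0.046,0,0],[-1,0,0.046,0,0],[-1,0,0.04,0,0],[-1,0,0.015,0,0],[-1,0,0,0,0]]
  ]
}}

```text
t: 13.2
tcp_pos: [0.474, 0.2509, 0.2291]
tool_rot: [0.974, 0.229, 0.0, 0.0]
force: [-0.6, -0.1, -0.1]
finger_gap: 0.999
gripper_force: 0.0
```

Run:
```python
from station import manip; from h import *
cr=[]
for c in("top","side"):
  s=manip.snapshot(c); cv2.imwrite(f"pics/{c}1.png",s["img"][:,:,::-1])
  for n in("canister_left_mid","canister_right_mid","holder_seat"): print(c,n,[(np.round(d["xyz"],4),round(d["confidence"],2)) for d in manip.mark_of(n,c)][:2])
  x,y=proj(s,[0.489,0.022,0.03])[0].astype(int)
  k=cv2.resize(s["img"][y-40:y+40,x-40:x+40,::-1].copy(),(400,400),interpolation=cv2.INTER_CUBIC)
  for a,b in((0.489,0.022),):
    R=lambda yaw:np.array([[np.cos(yaw),-np.sin(yaw)],[np.sin(yaw),np.cos(yaw)]])
    M=R(np.radians(-21)); sc=lambda P:((proj(s,P)-[x-40,y-40]+.5)*5-.5).astype(np.int32)
    pl=np.array([[50,65],[-50,65],[-50,-65],[50,-65]])/1000@M.T+[a,b]
    cv2.polylines(k,[sc(np.c_[pl,np.full(4,.008)])],True,(0,255,0),1)
    t=np.linspace(0,6.3,30); 
    for i in(1,-1):
      for j in(1,-1):
        q=np.array([i,j])*.0206@M.T+[a,b]
        cv2.polylines(k,[sc(np.c_[q[0]+.004*np.cos(t),q[1]+.004*np.sin(t),0*t+.06])],True,(0,0,255),1)
      h=np.array([[13,42],[-13,42],[-13,60],[13,60]])/1000*[1,i]@M.T+[a,b]
      cv2.polylines(k,[sc(np.c_[h,np.full(4,.046)])],True,(255,128,0),1)
  cr.append(k)
cv2.imwrite("pics/hold.png",np.hstack(cr)); a=manip.sense();print(a["t"],a["tcp_pos"],a["force"])
```

```text
top canister_left_mid [(array([0.4723, 0.2498, 0.0647]), 0.66)]
top canister_right_mid [(array([ 0.4216, -0.3728,  0.0548]), 0.65), (array([ 0.4689, -0.2737,  0.0644]), 0.56)]
top holder_seat [(array([0.4894, 0.026 , 0.0075]), 0.62)]
side canister_left_mid [(array([0.4706, 0.2485, 0.0624]), 0.93)]
side canister_right_mid [(array([ 0.422 , -0.3693,  0.0627]), 0.77), (array([ 0.4726, -0.2761,  0.0599]), 0.58)]
side holder_seat [(array([0.4892, 0.0253, 0.011 ]), 0.59)]
13.6 [0.47451603 0.24818328 0.22937627] [-0.20966556  0.27527836  0.10871118]
```

View pics/hold.png

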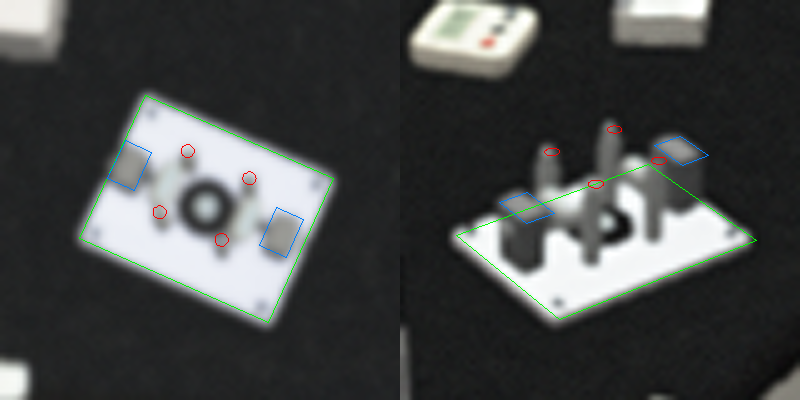

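The holder outlines agree with the top view; the side view is shifted by about 1.5 px, the same as it was for the canisters. I'll grip the left canister and carry it over the holder.

>>> {"method": "move_arm", "body": {
  "increments": [
    [[-1,0.001,-0.001,-0.03,0],[-1,0,0,-0.04,0],[-1,0,0,-0.04,0],[-1,0,0,-0.035,0],[-1,0,0,-0.02,0],[0,0,0,0,0],[0.4,0,0,0,0],[1,0,0,0,0]]
  ],
  "newtons": 90
}}

```text
t: 14.4
tcp_pos: [0.4764, 0.2486, 0.0657]
tool_rot: [0.974, 0.227, 0.001, -0.0]
force: [-1.6, 1.4, 5.4]
finger_gap: 0.513
gripper_force: 5.7
```

>>> {"method": "move_arm", "body": {
  "increments": [
    [[1,0,0,0,0],[1,0,0,0,0],[1,0,0,0,0],[1,0,0,0.015,0],[1,0,0,0.03,0],[1,0,0,0.03,0],[1,0,0,0.015,0],[1,0,-0.015,0,0]]
  ]
}}

```text
t: 15.2
tcp_pos: [0.4767, 0.2344, 0.1565]
tool_rot: [0.974, 0.228, 0.003, -0.0]
force: [0.5, 0.1, -5.4]
finger_gap: 0.488
gripper_force: 80.9
```

>>> {"method": "move_arm", "body": {
  "increments": [
    [[1,0.001,-0.03,0,0],[1,0.002,-0.035,0,0],[1,0.002,-0.035,0,0],[1,0.002,-0.035,0,0],[1,0.003,-0.035,0,0],[1,0.003,-0.03,0,0],[1,0.001,-0.012,0,0],[1,0,0,0,0]]
  ]
}}

```text
t: 16.0
tcp_pos: [0.4884, 0.0194, 0.1533]
tool_rot: [0.974, 0.225, -0.001, -0.0]
force: [0.1, 0.4, -4.9]
finger_gap: 0.484
gripper_force: 82.7
```

>>> {"method": "move_arm", "body": {
  "increments": [
    [[1,0,0,0,0],[1,0,0,0,0]]
  ]
}}

```text
t: 16.2
tcp_pos: [0.4884, 0.0224, 0.1539]
tool_rot: [0.974, 0.227, -0.001, -0.0]
force: [0.2, 0.7, -4.7]
finger_gap: 0.485
gripper_force: 82.9
```

```bash
cat > ov.py <<'E'
from station import manip; from h import *
import sys
a=manip.sense(); p=a["tcp_pos"]; print(a["t"],p,a["force"],a["finger_gap"])
zb=p[2]-float(sys.argv[2]); cr=[]
for c in("top","side"):
  s=manip.snapshot(c)
  x,y=proj(s,[0.489,0.022,0.06])[0].astype(int)
  sc=lambda P:((proj(s,P)-[x-40,y-40]+.5)*5-.5).astype(np.int32)
  k=cv2.resize(s["img"][y-40:y+40,x-40:x+40,::-1].copy(),(400,400),interpolation=cv2.INTER_CUBIC)
  t=np.linspace(0,6.3,40)
  for z,r in((0,.021),(.101,.022),(.122,.022)):
    cv2.polylines(k,[sc(np.c_[p[0]+r*np.cos(t),p[1]+r*np.sin(t),0*t+zb+z])],True,(0,255,255),1)
  M=np.radians(-21.5); M=np.array([[np.cos(M),-np.sin(M)],[np.sin(M),np.cos(M)]])
  for i in(1,-1):
    for j in(1,-1):
      q=np.array([i,j])*.0206@M.T+[.489,.022]
      cv2.polylines(k,[sc(np.c_[q[0]+.004*np.cos(t),q[1]+.004*np.sin(t),0*t+.06])],True,(0,0,255),1)
  cr.append(k)
cv2.imwrite(sys.argv[1],np.hstack(cr))
E
python3 ov.py pics/over.png 0.066
```

```text
16.2 [0.48837107 0.02239873 0.153914  ] [ 0.17248756  0.73149029 -4.71748312] 0.48549107612427417
```

View pics/over.png

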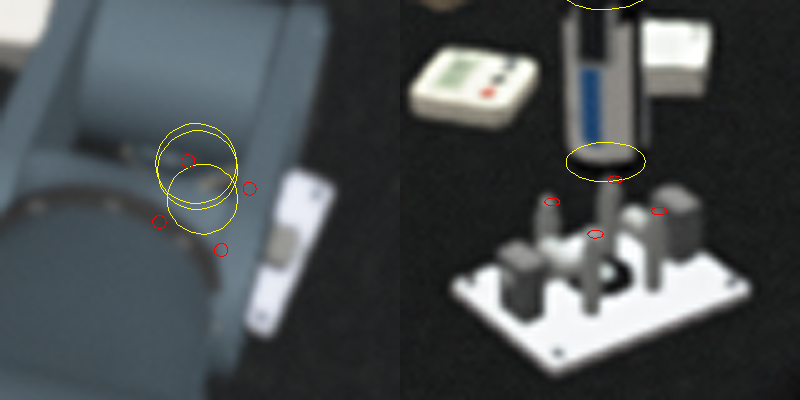

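The side view puts the canister above the holder within a millimetre or two. I'll measure the sideways offset to sub-pixel from edge profiles.

Run:
```python
from station import manip; from h import *
s=manip.snapshot("side"); im=s["img"]; p=manip.sense()["tcp_pos"]; zb=p[2]-.066
np.set_printoptions(linewidth=250)
for z in (.012,.02,.03):
  P=np.array([p[0],p[1],zb+z]); u,v=proj(s,P)[0]
  d=np.array([.826,.564,0])/np.hypot(.826,.564)
  e=proj(s,[P+d*.021,P-d*.021])
  print("can z",z,"pred edges",e[:,0].round(2),"v",round(v,1)); r=int(round(v)); x=int(u)
  print(x-13,im[r,x-13:x+14].mean(1).astype(int))
# plate corners
M=np.radians(-21.5); M=np.array([[np.cos(M),-np.sin(M)],[np.sin(M),np.cos(M)]])
pl=np.array([[50,65],[-50,65],[-50,-65],[50,-65]])/1000@M.T+[.489,.022]
print("plate",proj(s,np.c_[pl,np.full(4,.008)]).round(1).tolist())
x,y=proj(s,[.489,.022,.03])[0].astype(int)
cv2.imwrite("pics/z.png",cv2.resize(im[y-60:y+40,x-50:x+50,::-1].copy(),(600,600),interpolation=cv2.INTER_NEAREST)); print("origin",x-50,y-60)
```

```text
can z 0.012 pred edges [318.57 334.44] v 205.9
313 [ 26  29  27  28  26  34  77 123 140 126 102  89  90 115 135 134 135 139 129  86  37  58  63  36  26  27  28]
can z 0.02 pred edges [318.53 334.44] v 203.2
313 [ 27  27  27  27  23  42  98 134 131 100  70  67  82 115 133 133 135 136 128  85  38  60  62  36  22  25  25]
can z 0.03 pred edges [318.47 334.44] v 199.9
313 [ 31  28  30  26  23  39  91 125 124  95  73  69  84 116 133 134 134 136 126  85  36  57  61  34  27  27  31]
plate [[297.0, 234.6], [317.2, 251.4], [356.9, 235.9], [335.6, 220.5]]
origin 276 168
```

View pics/z.png

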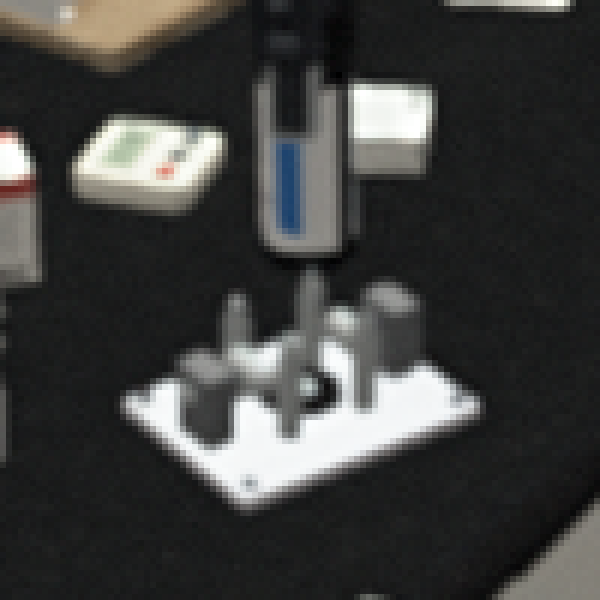

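The side pixels put the canister axis at about u=327.3 and the holder axis at about 325.6. With the top-view estimate, that means a shift of roughly +3.3 mm in x and +2 mm in y. I'll apply it and come down slowly, watching the forces.

>>> {"method": "move_arm", "body": {
  "increments": [
    [[1,0.003,0.002,0,0],[1,0,0,-0.01,0],[1,0,0,-0.01,0],[1,0,0,-0.005,0],[1,0,0,-0.003,0],[1,0,0,-0.003,0],[1,0,0,0,0]]
  ],
  "newtons": 110
}}

```text
t: 17.05
tcp_pos: [0.492, 0.0233, 0.1229]
tool_rot: [0.974, 0.227, -0.0, -0.0]
force: [-0.4, -0.9, -4.3]
finger_gap: 0.482
gripper_force: 100.9
```

Run:
```python
from station import manip; from h import *
s=manip.snapshot("side"); im=s["img"]; a=manip.sense(); print(a["t"],a["tcp_pos"],a["force"])
x,y=proj(s,[.489,.022,.06])[0].astype(int); print(x-30,y-30)
cv2.imwrite("pics/z2.png",cv2.resize(im[y-30:y+30,x-30:x+30,::-1].copy(),(600,600),interpolation=cv2.INTER_CUBIC))
```

```text
17.1 [0.49221875 0.0233374  0.12316825] [ 0.74838797 -0.33975106 -3.83438308]
296 188
```

View pics/z2.png

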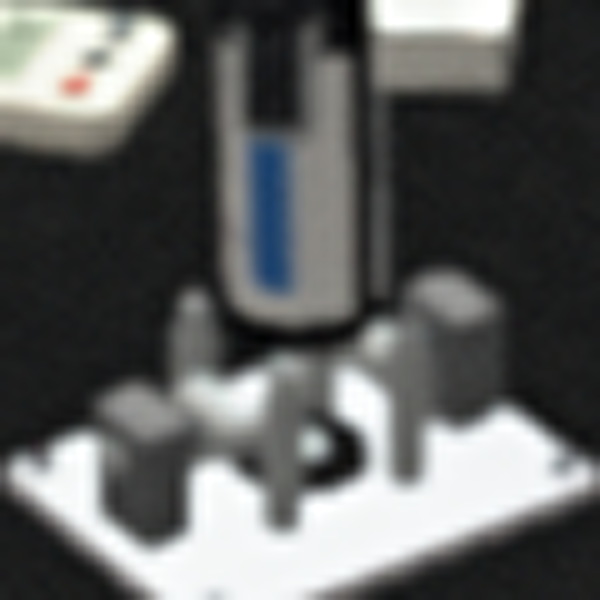

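The canister's bottom is between the post tops, centred to about 1 mm and free of contact. I go on down.

>>> {"method": "move_arm", "body": {
  "increments": [
    [[1,0,0,-0.003,0],[1,0,0,-0.003,0],[1,0,0,-0.003,0],[1,0,0,-0.003,0],[1,0,0,0,0]]
  ]
}}

```text
t: 17.6
tcp_pos: [0.4919, 0.0234, 0.1109]
tool_rot: [0.974, 0.227, -0.0, -0.0]
force: [-0.5, 0.1, -6.6]
finger_gap: 0.485
gripper_force: 100.5
```

>>> {"method": "move_arm", "body": {
  "increments": [
    [[1,0,0,-0.002,0],[1,0,0,-0.002,0],[1,0,0,-0.002,0],[1,0,0,0,0]]
  ]
}}

```text
t: 18.0
tcp_pos: [0.4921, 0.0234, 0.105]
tool_rot: [0.974, 0.227, -0.0, -0.0]
force: [-0.5, 0.4, -3.7]
finger_gap: 0.486
gripper_force: 100.9
```

Bottom is at about 0.039, where the rollers should begin. I go in 1 mm steps from here.

>>> {"method": "move_arm", "body": {
  "increments": [
    [[1,0,0,-0.001,0],[1,0,0,-0.001,0],[1,0,0,0,0]]
  ]
}}

```text
t: 18.3
tcp_pos: [0.4928, 0.0234, 0.1035]
tool_rot: [0.974, 0.227, 0.001, 0.0]
force: [0.6, 1.2, -2.7]
finger_gap: 0.483
gripper_force: 100.7
```

>>> {"method": "move_arm", "body": {
  "increments": [
    [[1,0,0,-0.001,0],[1,0,0,-0.001,0],[1,0,0,0,0]]
  ]
}}

```text
t: 18.6
tcp_pos: [0.493, 0.0233, 0.102]
tool_rot: [0.974, 0.227, 0.001, 0.0]
force: [-0.6, 0.5, 2.8]
finger_gap: 0.484
gripper_force: 101.3
```

>>> {"method": "move_arm", "body": {
  "increments": [
    [[1,0,0,-0.001,0],[1,0,0,-0.001,0],[1,0,0,0,0]]
  ]
}}

```text
t: 18.9
tcp_pos: [0.493, 0.0231, 0.0996]
tool_rot: [0.974, 0.227, 0.001, 0.0]
force: [1.1, -0.3, 0.4]
finger_gap: 0.48
gripper_force: 100.9
```

>>> {"method": "move_arm", "body": {
  "increments": [
    [[1,0,0,-0.001,0],[1,0,0,-0.001,0],[1,0,0,-0.001,0],[1,0,0,0,0]]
  ]
}}

```text
t: 19.3
tcp_pos: [0.4927, 0.0233, 0.0962]
tool_rot: [0.974, 0.227, 0.0, 0.0]
force: [1.3, 0.5, 1.4]
finger_gap: 0.488
gripper_force: 100.7
```

>>> {"method": "move_arm", "body": {
  "increments": [
    [[1,0,0,-0.001,0],[1,0,0,-0.001,0],[1,0,0,0,0]]
  ]
}}

```text
t: 19.6
tcp_pos: [0.4924, 0.0233, 0.094]
tool_rot: [0.974, 0.227, 0.0, 0.0]
force: [2.7, -0.7, -0.1]
finger_gap: 0.485
gripper_force: 100.7
```

>>> {"method": "move_arm", "body": {
  "increments": [
    [[1,0,0,-0.001,0],[1,0,0,-0.001,0],[1,0,0,0,0]]
  ]
}}

```text
t: 19.9
tcp_pos: [0.4921, 0.0234, 0.092]
tool_rot: [0.974, 0.227, -0.0, -0.0]
force: [1.8, 0.0, -0.4]
finger_gap: 0.481
gripper_force: 100.9
```

>>> {"method": "move_arm", "body": {
  "increments": [
    [[1,0,0,-0.001,0],[1,0,0,0,0]]
  ]
}}

```text
t: 20.1
tcp_pos: [0.492, 0.0234, 0.091]
tool_rot: [0.974, 0.227, -0.0, -0.0]
force: [1.2, -0.8, -1.0]
finger_gap: 0.485
gripper_force: 100.6
```

>>> {"method": "move_arm", "body": {
  "increments": [
    [[1,0,0,-0.001,0],[1,0,0,0,0]]
  ]
}}

```text
t: 20.3
tcp_pos: [0.492, 0.0235, 0.0901]
tool_rot: [0.974, 0.227, -0.0, -0.0]
force: [2.0, -0.2, -0.5]
finger_gap: 0.479
gripper_force: 100.9
```

>>> {"method": "move_arm", "body": {
  "increments": [
    [[1,0,0,-0.001,0],[1,0,0,0,0]]
  ]
}}

```text
t: 20.5
tcp_pos: [0.4919, 0.0235, 0.0891]
tool_rot: [0.974, 0.227, -0.0, -0.0]
force: [1.4, 0.4, 0.7]
finger_gap: 0.481
gripper_force: 100.7
```

>>> {"method": "move_arm", "body": {
  "increments": [
    [[1,0,0,-0.001,0],[1,0,0,0,0]]
  ]
}}

```text
t: 20.7
tcp_pos: [0.4919, 0.0235, 0.088]
tool_rot: [0.974, 0.227, -0.0, -0.0]
force: [0.8, 0.7, -0.4]
finger_gap: 0.483
gripper_force: 100.9
```

>>> {"method": "move_arm", "body": {
  "increments": [
    [[1,0,0,-0.001,0],[1,0,0,0,0]]
  ]
}}

```text
t: 20.9
tcp_pos: [0.4919, 0.0235, 0.087]
tool_rot: [0.974, 0.227, -0.0, -0.0]
force: [1.1, 0.4, -0.5]
finger_gap: 0.484
gripper_force: 100.7
```

>>> {"method": "move_arm", "body": {
  "increments": [
    [[1,0,0,-0.001,0],[1,0,0,0,0]]
  ]
}}

```text
t: 21.1
tcp_pos: [0.4919, 0.0235, 0.0861]
tool_rot: [0.974, 0.227, -0.0, -0.0]
force: [0.5, 0.4, -1.1]
finger_gap: 0.482
gripper_force: 101.0
```

>>> {"method": "move_arm", "body": {
  "increments": [
    [[1,0,0,-0.001,0],[1,0,0,0,0]]
  ]
}}

```text
t: 21.3
tcp_pos: [0.492, 0.0234, 0.0851]
tool_rot: [0.974, 0.227, -0.0, -0.0]
force: [1.2, 0.5, -0.8]
finger_gap: 0.483
gripper_force: 100.7
```

>>> {"method": "move_arm", "body": {
  "increments": [
    [[1,0,0,-0.001,0],[1,0,0,0,0]]
  ]
}}

```text
t: 21.5
tcp_pos: [0.492, 0.0234, 0.0841]
tool_rot: [0.974, 0.227, -0.0, -0.0]
force: [0.1, 0.7, -0.1]
finger_gap: 0.485
gripper_force: 100.9
```

>>> {"method": "move_arm", "body": {
  "increments": [
    [[1,0,0,-0.001,0],[1,0,0,0,0]]
  ]
}}

```text
t: 21.7
tcp_pos: [0.4921, 0.0234, 0.0832]
tool_rot: [0.974, 0.227, -0.0, -0.0]
force: [-0.5, 0.6, -0.7]
finger_gap: 0.482
gripper_force: 101.1
```

>>> {"method": "move_arm", "body": {
  "increments": [
    [[1,0,0,-0.001,0],[1,0,0,0,0]]
  ]
}}

```text
t: 21.9
tcp_pos: [0.4922, 0.0234, 0.0822]
tool_rot: [0.974, 0.227, -0.0, -0.0]
force: [0.6, 0.8, 1.5]
finger_gap: 0.485
gripper_force: 101.0
```

>>> {"method": "move_arm", "body": {
  "increments": [
    [[1,0,0,-0.0005,0],[1,0,0,-0.0005,0],[1,0,0,0,0]]
  ]
}}

```text
t: 22.2
tcp_pos: [0.4922, 0.0234, 0.0814]
tool_rot: [0.974, 0.227, -0.0, -0.0]
force: [-0.8, 0.6, 3.2]
finger_gap: 0.483
gripper_force: 101.3
```

>>> {"method": "move_arm", "body": {
  "increments": [
    [[1,0,0,-0.0005,0],[1,0,0,-0.0005,0],[1,0,0,0,0]]
  ]
}}

```text
t: 22.5
tcp_pos: [0.4922, 0.0234, 0.0811]
tool_rot: [0.974, 0.227, 0.0, 0.0]
force: [-2.2, 0.8, 9.5]
finger_gap: 0.483
gripper_force: 101.8
```

The force is climbing above the drag and the tool has stopped following, so this is the pad. One small further press to be sure.

>>> {"method": "move_arm", "body": {
  "increments": [
    [[1,0,0,-0.0004,0],[1,0,0,0,0]]
  ]
}}

```text
t: 22.7
tcp_pos: [0.4922, 0.0234, 0.081]
tool_rot: [0.974, 0.227, 0.0, 0.0]
force: [-2.5, 1.7, 13.1]
finger_gap: 0.487
gripper_force: 101.8
```

>>> {"method": "move_arm", "body": {
  "increments": [
    [[1,0,0,-0.0004,0],[1,0,0,0,0]]
  ]
}}

```text
t: 22.9
tcp_pos: [0.4922, 0.0234, 0.081]
tool_rot: [0.974, 0.227, 0.0, 0.0]
force: [-3.6, 0.7, 16.0]
finger_gap: 0.486
gripper_force: 101.7
```

It's firmly seated. I release and retreat upward.

>>> {"method": "move_arm", "body": {
  "increments": [
    [[0.3,0,0,0,0],[0,0,0,0,0],[-0.5,0,0,0,0],[-1,0,0,0,0],[-1,0,0,0,0],[-1,0,0,0,0]]
  ]
}}

```text
t: 23.5
tcp_pos: [0.4922, 0.0233, 0.0792]
tool_rot: [0.974, 0.227, -0.0, -0.0]
force: [0.1, 0.2, 0.7]
finger_gap: 0.998
gripper_force: 0.0
```

>>> {"method": "move_arm", "body": {
  "increments": [
    [[-1,0,0,0.02,0],[-1,0,0,0.04,0],[-1,0,0,0.045,0],[-1,0,0,0.045,0],[1,0,0,0,0],[1,0,0,0,0],[1,0,0,0,0],[1,0,0,0,0]]
  ],
  "newtons": 30
}}

```text
t: 24.3
tcp_pos: [0.491, 0.0236, 0.2278]
tool_rot: [0.974, 0.227, -0.002, -0.001]
force: [0.1, 0.4, 0.0]
finger_gap: 0.334
gripper_force: 0.0
```

Run:
```python
from station import manip; from h import *
s=manip.snapshot("side"); im=s["img"]; a=manip.sense(); print(a["t"],a["tcp_pos"],a["force"],a["finger_gap"])
cv2.imwrite("pics/e.png",cv2.resize(im[120:320,200:460,::-1].copy(),(780,600),interpolation=cv2.INTER_CUBIC))
for n in("canister_left_mid","canister_right_mid"): print(n,[(np.round(d["xyz"],4),round(d["confidence"],2)) for d in manip.mark_of(n,"side")][:4])
```

```text
24.35 [0.49114383 0.02355028 0.22779699] [-0.47607792  1.34440303 -0.42312735] 0.23605433953245433
canister_left_mid [(array([0.4897, 0.0209, 0.0757]), 0.95)]
canister_right_mid [(array([ 0.4692, -0.2774,  0.0624]), 0.93), (array([ 0.424 , -0.3691,  0.06  ]), 0.58), (array([0.4891, 0.0236, 0.0755]), 0.51)]
```

View pics/e.png

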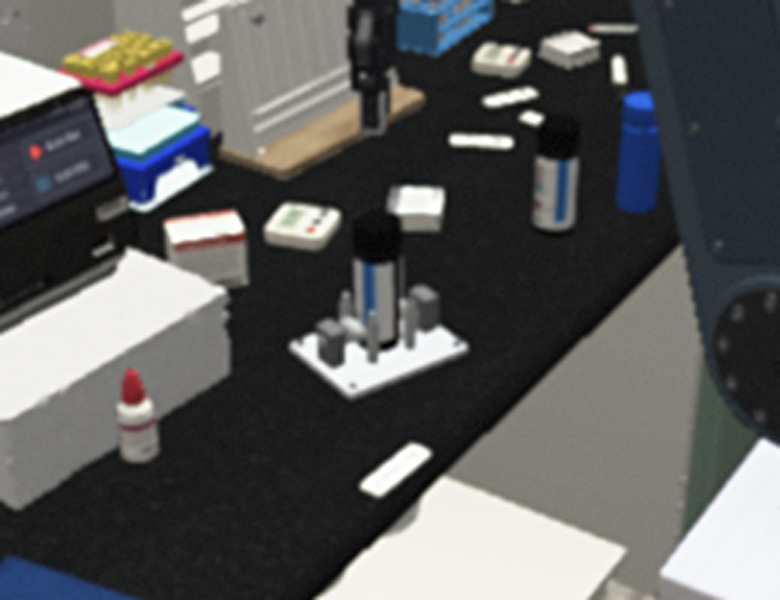

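The picture shows the heavy canister upright in the holder at crop pixel (377,280) and the light one standing at (557,175), with the bystanders in place. As a check that the release didn't lift it off the pad, I'll press gently on the cap with shut fingers.

>>> {"method": "move_arm", "body": {
  "increments": [
    [[1,-0.001,0,-0.02,0],[1,0,0,-0.03,0],[1,0,0,-0.02,0],[1,0,0,-0.01,0],[1,0,0,-0.005,0],[1,0,0,0,0],[1,0,0,0,0]]
  ]
}}

```text
t: 25.15
tcp_pos: [0.4919, 0.0233, 0.1451]
tool_rot: [0.974, 0.227, 0.001, 0.0]
force: [0.6, 0.1, -0.0]
finger_gap: -0.001
gripper_force: 0.0
```

>>> {"method": "move_arm", "body": {
  "increments": [
    [[1,0,0,-0.001,0],[1,0,0,-0.001,0],[1,0,0,-0.001,0],[1,0,0,0,0]]
  ]
}}

```text
t: 25.55
tcp_pos: [0.4913, 0.0234, 0.1416]
tool_rot: [0.974, 0.227, 0.0, 0.0]
force: [-0.5, 0.9, -0.4]
finger_gap: -0.001
gripper_force: 0.0
```

>>> {"method": "move_arm", "body": {
  "increments": [
    [[1,0,0,-0.001,0],[1,0,0,0,0]]
  ]
}}

```text
t: 25.75
tcp_pos: [0.4912, 0.0234, 0.1404]
tool_rot: [0.974, 0.227, -0.0, -0.0]
force: [1.0, 0.7, -0.5]
finger_gap: -0.003
gripper_force: 0.0
```

>>> {"method": "move_arm", "body": {
  "increments": [
    [[1,0,0,-0.001,0],[1,0,0,0,0]]
  ]
}}

```text
t: 25.95
tcp_pos: [0.4911, 0.0234, 0.1394]
tool_rot: [0.974, 0.227, -0.0, -0.0]
force: [0.7, 1.2, 0.4]
finger_gap: 0.001
gripper_force: 0.0
```

>>> {"method": "move_arm", "body": {
  "increments": [
    [[1,0,0,-0.001,0],[1,0,0,0,0]]
  ]
}}

```text
t: 26.15
tcp_pos: [0.4912, 0.0234, 0.1384]
tool_rot: [0.974, 0.227, -0.0, -0.0]
force: [0.0, -0.2, 0.3]
finger_gap: 0.001
gripper_force: 0.0
```

>>> {"method": "move_arm", "body": {
  "increments": [
    [[1,0,0,-0.001,0],[1,0,0,0,0]]
  ]
}}

```text
t: 26.35
tcp_pos: [0.4912, 0.0234, 0.1374]
tool_rot: [0.974, 0.227, -0.0, -0.0]
force: [-0.6, -0.5, -0.2]
finger_gap: -0.001
gripper_force: 0.0
```

>>> {"method": "move_arm", "body": {
  "increments": [
    [[1,0,0,-0.0005,0],[1,0,0,0,0]]
  ]
}}

```text
t: 26.55
tcp_pos: [0.4914, 0.0234, 0.1373]
tool_rot: [0.974, 0.227, 0.0, 0.0]
force: [-1.0, -0.1, 3.0]
finger_gap: 0.002
gripper_force: 1.4
```

>>> {"method": "move_arm", "body": {
  "increments": [
    [[1,0,0,-0.0005,0],[1,0,0,0,0]]
  ]
}}

```text
t: 26.75
tcp_pos: [0.4915, 0.0234, 0.1372]
tool_rot: [0.974, 0.227, 0.0, 0.0]
force: [-1.2, -0.4, 6.1]
finger_gap: -0.002
gripper_force: 3.4
```

>>> {"method": "move_arm", "body": {
  "increments": [
    [[1,0,0,-0.0008,0],[1,0,0,0,0]]
  ]
}}

```text
t: 26.95
tcp_pos: [0.4918, 0.0233, 0.1372]
tool_rot: [0.974, 0.227, 0.001, 0.0]
force: [-2.5, 0.5, 12.6]
finger_gap: -0.001
gripper_force: 6.2
```

>>> {"method": "move_arm", "body": {
  "increments": [
    [[1,0,0,-0.0007,0],[1,0,0,0,0]]
  ]
}}

```text
t: 27.15
tcp_pos: [0.492, 0.0233, 0.1371]
tool_rot: [0.974, 0.227, 0.001, 0.001]
force: [-2.8, 0.4, 17.7]
finger_gap: -0.001
gripper_force: 8.7
```

It doesn't move at 17.7 N, well above the drag, so it's home. I retreat and hand in.

>>> {"method": "move_arm", "body": {
  "increments": [
    [[1,0,0,0.01,0],[1,0,0,0.04,0],[1,0,0,0.045,0],[1,0,0,0,0],[1,0,0,0,0],[1,0,0,0,0],[1,0,0,0,0],[1,0,0,0,0]]
  ]
}}

```text
t: 27.95
tcp_pos: [0.4904, 0.0235, 0.2287]
tool_rot: [0.974, 0.227, -0.001, -0.001]
force: [-0.4, 0.2, -0.1]
finger_gap: 0.001
gripper_force: 0.0
```

Run:
```python
from station import manip
a=manip.sense();print(a["t"],a["tcp_pos"],a["force"]); print(manip.sign_off())
```

```text
27.95 [0.49042922 0.02352529 0.22868627] [-0.41337567  0.22205236 -0.05792207]
the job is handed in; nothing more can be done
None
```

Job handed in at 28 s, verdict not shown: the left canister was the heavier (about 4.5 N against 1 to 2 N) and sits in the holder, not moving under a 17.7 N press on its cap; the right one stands upright on the worktop.

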